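Seat a lens cell in the measuring corner and hold it for the reading

ROBOT

A 7-joint arm with a two-finger parallel gripper is mounted at the origin on a cart in front of the work surface, level with it; the furniture and walls round the work are solid. World frame = base frame: x ahead of the robot, y to its left, z up, the work surface at z = 0. Lengths are in m, angles in rad, forces in N, time in s.
With the tool pointing down it reaches from about 0.4 to 0.85 m from the base axis. Payload 4.4 kg.
Tool frame: the origin (TCP) lies at the very end of the fingers, on their centre line; the grasp point (between the pads) lies 19 mm behind it; z points along the fingers, x is the direction in which the jaws open and shut, and the axes are right-handed (so a half turn about z gives the same grasp; the last joint's range is limited). The gripper opens to 94 mm and grips with 3 to 60 N. Pads are 16 mm wide; open, the fingers measure 119 mm over their backs; the gripper's body (75 mm by 177 mm) begins 78 mm behind the grasp point.
Start: joints at [-1.209, 0.628, 0.038, 1.517, -0.027, 0.996, -0.02], TCP at [0.27, 0.591, 0.205] pointing down, gripper open.
Joint ranges: [-3.06, 3.06], [-0.37, 2.12], [-1.25, 1.32], [0.18, 2.47], [-1.1, 4.24], [0.23, 1.98], [-2.94, 2.94]. Speed limits (rad/s): [2.57, 2.57, 3.14, 3.14, 3.14, 3.14, 3.14].

INTERFACE

Orientations are given as a 3x3 rotation matrix whose columns are the frame's x, y, z axes.
In Python, from station import r gives the robot as it stands. The module is installed in compiled form; this text tells all that it offers. Calls block until the motion is done:
- r.move_to(position, orientation): joint-space move of the TCP to a pose.
- r.movel(position, orientation=None, feed=0.15): straight line of the TCP; orientation=None keeps the orientation; feed is the mean speed in m/s.
- r.set_joints(angles): joint-space move.
- r.open_gripper() and r.grasp(force=None): open the fingers fully, or close them until they stop; force is the grip in N (None keeps the last).
- r.dwell(seconds).
- r.inverse_kinematics(position, orientation): joint angles nearest the present ones, or None.
- r.sense(): the state.
- r.capture(name): name is "side" or "top" or "wrist"; returns (picture, depth): 480x640x3 uint8, red, green, blue; 480x640 float32, m along the optical axis (not along the pixel's ray), 0 where there is no reading.
- r.calibration(name): a dict with "fx", "fy", "cx", "cy" (pixels), "R" (3x3) and "t" (3): a world point X has camera coordinates R X + t; the wrist camera has in their place "hand_eye" (4x4, takes a point from camera to tool coordinates, whose origin is the TCP and whose axes are the tool frame's). Camera axes: x right, y down, z forward; pixel columns grow to the right and rows downward; lengths in m; the calibration is good to about 2 mm. The wrist camera is an equidistant fisheye: a pixel r from the principal point sees the ray r / f radians off the axis. A picture is of the moment at which its call begins: read the wrist's pose just before it. calibration takes no time and is no camera call.
A pose or a line that the arm cannot do raises r.MotionError and nothing moves.
- r.close_job(): hands the job in, once; it reports no verdict.
The state is a dict: "time": time; "joints": joint angles; "dq": joint speeds; "joint_torque": joint torques, N m; "eef_pos": TCP position; "orientation": TCP orientation; "wrist_force": force on the tool from outside, world axes, zero at the start; "wrist_torque": the same for the moment, N m; "gripper_width": opening from 0.0 (shut) to 1.0 (fully open).
Only numpy, scipy, OpenCV 4.12 (cv2) and the standard library are available. Lean on these libraries where they do the work, as an engineer would, in place of code of your own. Each camera call takes 0.05 s, during which the arm holds its last target.

TASK

Lift the dust cap off the lens cell and set it down on the bare worktop, then put the lens cell flat on the plate of the measuring corner, its long side to the fence with two buttons and its short side to the fence with one, and press it fully home against both fences at once, against the springs of the two dial gauges, with a firm but gentle push. Finish while holding it there: do not let go, the gauges are read while you press. Leave the other things where they are.

Things in the scene. Friction and masses are not known exactly. Their poses are not given: they have to be found in the camera images.
- cell: Lens cell: loose aluminium block, 52 mm along x, 70 mm along y, 22 mm high, about 0.2 kg; in the middle of its top a dark round lens tube, 40 mm in diameter, 14 mm high (rim 36 mm above the underside), glass sunk in it. Origin: centre of the underside, z up. Starts flat on the worktop, which is bare for 0.11 m from the centre towards +y. Same after half a turn.
- cap: Black ribbed plastic dust cap on the lens cell: round, 52 mm across the ribs, 18 mm high, 20 g, hollow and open below (44 mm inside: 2 mm of play all round the lens tube, lifts straight off). Origin: centre of its open lower rim, z up. Starts standing on the block's top face, 22 mm above the block's underside, hiding the tube.
- cap_mid (a point): The middle of the dust cap, on its axis at half its height (9 mm above its lower rim).
- nest: Measuring corner, bolted down: steel plate 140 x 140 x 10 mm (smooth) with two dark fences and two dial gauges. Origin: centre of the plate's underside, z up; plate top at 10 mm, fence tops 28, dials 31. Fence A runs along y at the +x edge, fence B along x at the -y edge; open towards -x and +y. The block belongs in it with its 70 mm sides along the nest's y and its 52 mm sides along x.
- seat (a point): The point of the nest where the centre of the block's underside lies when the block is fully home against both fences: 17 mm along x, -8 mm along y and 10 mm up from the nest's origin. On the way there from the cell's starting side stand a small stage and a vacuum chamber, up to 0.17 m tall: carry the cell over them, short of the microscope behind (x over 0.65 m).
- stop_a: Fence A of the nest (far side), origin and axes the same as the nest's. Two round steel rest buttons stand 3 mm out of its inner face; their flat ends, at x = 43 mm, y = -32 mm and +16 mm, z = 22 mm in the nest's frame, are the stop. Dial gauge A sits behind it, up to 119 mm in x. About 15 N towards each fence overcomes springs and friction; over 45 N is too much.
- stop_b: Fence B of the nest (the -y side), origin and axes the same as the nest's. One round steel rest button stands 3 mm out of its inner face; its flat end, at x = 27 mm, y = -43 mm, z = 22 mm in the nest's frame, is the stop. Dial gauge B sits behind it, down to -119 mm in y.
- gauge_a (a joint): Travel in m of the spring plunger of dial gauge A, a 5 mm steel pin that sticks out of fence A between its two buttons (at y = -8 mm), 4 mm past their ends. 0 = fully out, 0.004 = level with the buttons. Its spring pushes the block away along -x with 1.2 N when out and 2.4 N when level with the buttons.
- gauge_b (a joint): Travel in m of the spring plunger of dial gauge B, the like pin in fence B (at x = 4 mm), 4 mm past that fence's button. 0 = fully out, 0.004 = level with the button. Same spring; it pushes the block away along +y.
- window_cap: Bystander: a flat round cap with a white face lying on the worktop, 61 mm in diameter, 13 mm high. Origin: centre of its underside.
- kf_ring_1: Bystander: a steel centring ring with a black band, 41 mm in diameter, 14 mm high. Origin: centre of its underside.
- kf_ring_2: Bystander: a second such ring. Origin: centre of its underside.
- feedthrough: Bystander: a slender upright feedthrough with pins on top, 24 mm in diameter, 96 mm tall. Origin: centre of its underside.
Things that resemble listed ones, but are neither listed nor needed, are in the scene too. There is more than one size of the cell; the one meant has the size given above. Leave any blue look-alike of the cap alone.

How it is judged:
On the way, in this order (a step that is already met when the one before it is completed fails the run):
1. the dust cap is lifted straight up off the lens cell in the fingers (z of cap in the frame of cell above 0.045 m and contact force between the fingers and cap above 0.2 N and height (world z) of cell below 0.012 m), for 0.1 s.
2. the dust cap lies flat on the worktop beside the lens cell, let go (height (world z) of cap_mid below 0.014 m and horizontal distance between cap_mid and cell above 0.06 m and contact force between the fingers and cap below 0.1 N and linear speed of cap below 0.02 m/s), for 0.2 s.
At the end, for the whole second after the job is handed in: Robot holds or presses the cell (over 1 N); cell on the plate, within 2.5 mm of home and 4 degrees of flat and square, at least 0.8 N on each fence's buttons, both plungers in 2.8 mm or more; cap flat on the worktop, let go, over 60 mm from the cell (contact force between cell and stop_a above 0.8 N and contact force between cell and stop_b above 0.8 N and value of joint each of gauge_a, gauge_b above 0.0028 m and distance between cell and seat below 0.0025 m and angle between the x axis of cell and the x axis of nest, either way round below 0.07 rad and angle between cell's own z axis and vertical below 0.07 rad and contact force between any of the fingers, the arm and cell above 1 N and linear speed of cell below 0.01 m/s and height (world z) of cap_mid below 0.014 m and horizontal distance between cap_mid and cell above 0.06 m and contact force between the fingers and cap below 0.1 N); the arm keeps its last pose, push and grip.
It fails at once if the lens cell is pressed against a fence with more than 45 N (contact force between cell and stop_a above 45 N or contact force between cell and stop_b above 45 N).
It fails at once if the lens cell is tipped over (angle between cell's own z axis and vertical above 0.6 rad).
It fails at once if a bystander is moved by more than 30 mm (distance of any of window_cap, kf_ring_1, kf_ring_2, feedthrough from where it was at the start of the episode above 0.03 m).
It also fails if it takes over 70 s, if anything falls off the work surface, if the arm or the gripper's body presses on something with over 40 N, if the wrist force passes 120 N, or if a joint passes its speed limit or range.

## Working session

There is one attempt and no reset: what is moved stays moved. The work goes in short steps, each a Python script; the robot and the scene stay as the last script left them, time stands still between calls to the robot, and variables do not carry over. Pictures are saved under pics/ and viewed, and the job is handed in when it is done.

```bash
mkdir -p pics; python3 - <<'E'
from station import r
import cv2,numpy as np
s=r.sense();print(s)
for n in("side","top","wrist"):
    p,d=r.capture(n);cv2.imwrite(f"pics/{n}0.png",p[:,:,::-1]);np.save(f"{n}0.npy",d);c=r.calibration(n);print(n,c,(d>0).mean())
E
```

```text
{'time': 0.0, 'joints': array([-1.20878826,  0.62934066,  0.0384133 ,  1.51833288, -0.02696981,
        0.99628637, -0.02002221]), 'dq': array([-0.00150119, -0.00129212, -0.00052407, -0.00199108,  0.00040721,
        0.001108  , -0.00140847]), 'joint_torque': array([-1.23476326e-03, -5.49701715e+01,  1.14324354e+00, -1.86643124e+01,
       -5.22224908e-02,  2.36215896e-02,  1.68333554e-04]), 'eef_pos': array([0.26936731, 0.59084511, 0.20456838]), 'orientation': array([[ 4.14860168e-01,  9.09884881e-01, -7.38396051e-04],
       [ 9.09883300e-01, -4.14860824e-01, -1.69626432e-03],
       [-1.84973685e-03,  3.18582633e-05, -9.99998289e-01]]), 'wrist_force': array([-0.27694373,  1.02698484,  0.272241  ]), 'wrist_torque': array([ 0.0276214 ,  0.01385402, -0.03037982]), 'gripper_width': 1.0017838137535147}
side {'fx': 611.6338878005514, 'fy': 611.6338878005514, 'cx': 328.23529166664827, 'cy': 244.69665454342294, 'R': array([[ 0.91185403, -0.40958587,  0.02759774],
       [-0.13198627, -0.35616851, -0.9250533 ],
       [ 0.38871821,  0.83987106, -0.37883341]]), 't': array([-0.53436414,  0.10305263,  1.12303427])} 0.99609375
top {'fx': 502.6877413788856, 'fy': 502.6877413788856, 'cx': 314.82613939648917, 'cy': 239.50404767810718, 'R': array([[-0.01587749, -0.99924004, -0.03559855],
       [-0.99317145,  0.01987653, -0.1149582 ],
       [ 0.11557841,  0.03353022, -0.99273227]]), 't': array([-0.06321389,  0.53944765,  1.09195294])} 0.9959765625
wrist {'fx': 371.64829954431775, 'fy': 371.64829954431775, 'cx': 322.6273334347899, 'cy': 237.42303426723743, 'hand_eye': array([[ 9.99999508e-01, -7.49840477e-04,  6.49478044e-04,
        -1.50044301e-03],
       [ 5.44333933e-04,  9.62107374e-01,  2.72670322e-01,
        -8.00771036e-02],
       [-8.29326860e-04, -2.72669834e-01,  9.62107309e-01,
        -1.79149976e-01],
       [ 0.00000000e+00,  0.00000000e+00,  0.00000000e+00,
         1.00000000e+00]])} 0.9955989583333333
```

View pics/top0.png

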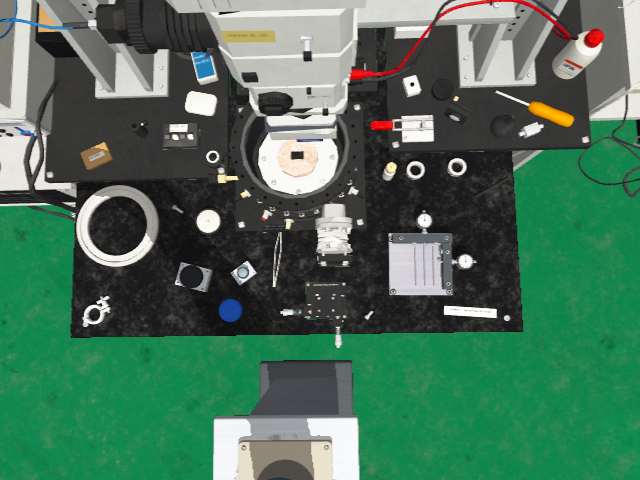

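View pics/side0.png

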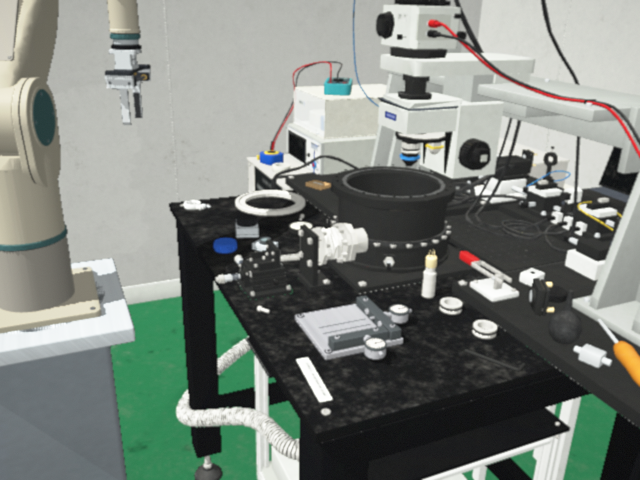

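View pics/wrist0.png

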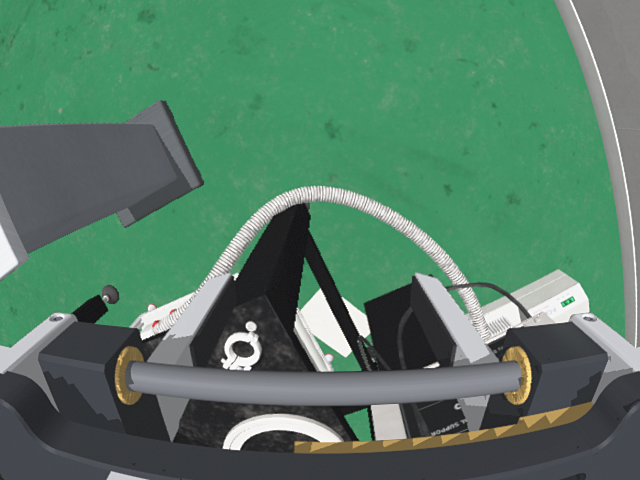

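```bash
cat > h.py <<'E'
from station import r
import cv2,numpy as np
def ray(n,u,v,z):
    c=r.calibration(n);d=c["R"].T@np.array([(u-c["cx"])/c["fx"],(v-c["cy"])/c["fy"],1]);o=-c["R"].T@c["t"]
    return o+d*(z-o[2])/d[2]
def pt(n,u,v,dep):
    c=r.calibration(n);return c["R"].T@(np.array([(u-c["cx"])/c["fx"],(v-c["cy"])/c["fy"],1])*dep-c["t"])
E
python3 - <<'E'
from h import *
p=cv2.imread("pics/top0.png");d=np.load("top0.npy")
a=cv2.resize(p[240:330,160:280],None,fx=6,fy=6,interpolation=cv2.INTER_NEAREST);cv2.imwrite("pics/cropc.png",a)
a=cv2.resize(p[200:310,370:490],None,fx=5,fy=5,interpolation=cv2.INTER_NEAREST);cv2.imwrite("pics/cropn.png",a)
for u,v in [(191,276),(180,270),(207,284),(243,272),(230,310),(208,222),(400,260),(420,290),(326,290),(333,240),(390,170),(424,220),(465,262)]: print((u,v),pt("top",u,v,d[v,u]).round(4))
E
```

```text
(191, 276) [0.4613 0.2026 0.0386]
(180, 270) [0.476  0.2321 0.0231]
(207, 284) [0.4438 0.173  0.0133]
(243, 272) [0.4688 0.089  0.0262]
(230, 310) [0.385  0.119  0.0205]
(208, 222) [0.5857 0.1723 0.0121]
(400, 260) [ 0.4903 -0.2629  0.0104]
(420, 290) [ 0.4226 -0.3054  0.0077]
(326, 290) [ 0.4248 -0.0965  0.0905]
(333, 240) [ 0.5268 -0.1132  0.1126]
(390, 170) [ 0.6792 -0.2387  0.0829]
(424, 220) [ 0.5766 -0.316   0.0331]
(465, 262) [ 0.4819 -0.4021  0.0301]
```

View pics/cropc.png

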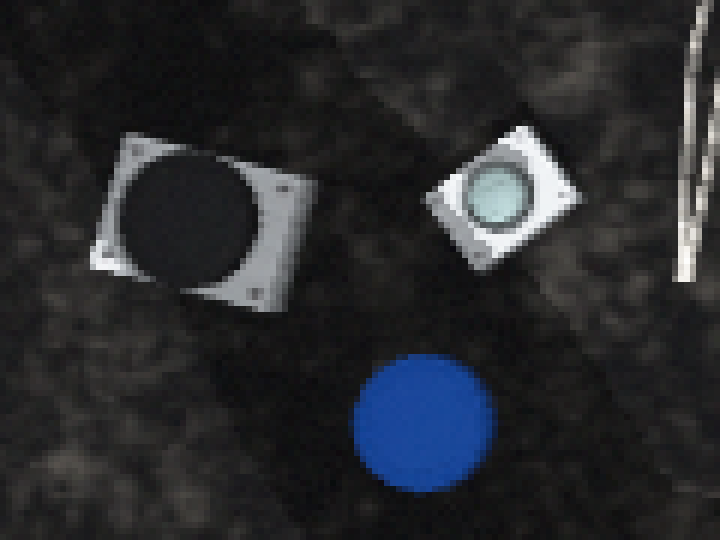

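View pics/cropn.png

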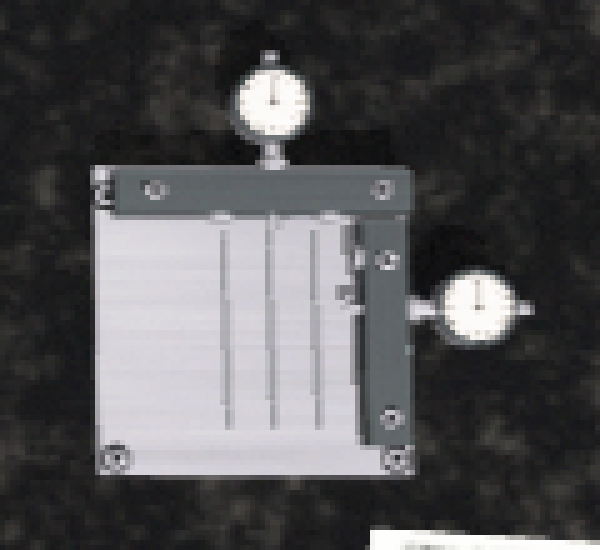

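```bash
cat >> h.py <<'E'
def rot(deg):
    a=np.deg2rad(deg);c,s=np.cos(a),np.sin(a);return np.array([[c,s,0],[s,-c,0],[0,0,-1.]])
def wray(u,v,z,pos,R):
    c=r.calibration("wrist");x=(u-c["cx"])/c["fx"];y=(v-c["cy"])/c["fy"];th=np.hypot(x,y)
    d=np.array([x/th*np.sin(th),y/th*np.sin(th),np.cos(th)]) if th>0 else np.array([0,0,1.])
    H=c["hand_eye"];o=pos+R@H[:3,3];d=R@H[:3,:3]@d
    return o+d*(z-o[2])/d[2]
E
python3 - <<'E'
from h import *
cc=ray("top",191.5,276.7,.040);print("cap",cc)
p=cv2.imread("pics/top0.png")
C=lambda u,v,z:ray("top",160+u/6,240+v/6,z)
for q in [(127,133),(317,178),(287,312)]:print(C(*q,.022))
for q in [(-58,0)]:pass
N=lambda u,v,z:ray("top",370+u/5,200+v/5,z)
for q in [(96,166),(96,476),(414,476),(412,168)]:print("nest",N(*q,.010),N(*q,.028))
for d in(-45,135,-55,125):
  for pos in([cc[0],cc[1],.2],[.5,-.3,.2],[.5,-.32,.034]):
    print(d,pos,r.inverse_kinematics(np.array(pos),rot(d)))
E
```

```text
cap [0.45969458 0.20105543 0.04      ]
[0.49369921 0.23009432 0.022     ]
[0.47547944 0.15791848 0.022     ]
[0.42569917 0.16881351 0.022     ]
nest [ 0.55154485 -0.24083507  0.01      ] [ 0.54927472 -0.23876589  0.028     ]
nest [ 0.41213198 -0.2362568   0.01      ] [ 0.41207518 -0.2342603   0.028     ]
nest [ 0.40987274 -0.37688403  0.01      ] [ 0.40985181 -0.37265492  0.028     ]
nest [ 0.54773683 -0.38249788  0.01      ] [ 0.54552716 -0.37817964  0.028     ]
-45 [np.float64(0.45969458177116196), np.float64(0.20105542737612125), 0.2] [-0.85463771  0.47658057  0.5600965   1.94065592 -0.34044921  0.81815106
 -0.89409912]
-45 [0.5, -0.3, 0.2] [-0.07719869  0.73911917  0.99973681  1.7327556  -0.70160972  1.07181974
  0.37688224]
-45 [0.5, -0.32, 0.034] [ 0.30970572  0.80833887  0.34508019  1.81736041 -0.45208288  0.59435246
  0.15019613]
135 [np.float64(0.45969458177116196), np.float64(0.20105542737612125), 0.2] [-0.27965677  0.43452611 -0.26484295  1.92492247  0.15399867  0.80149048
  1.7277526 ]
135 [0.5, -0.3, 0.2] [ 0.44144237  0.53798906  0.07844044  1.71804919 -0.05179691  0.88
[... 193 characters left out ...]
7612125), 0.2] [-0.885281    0.48652272  0.60820916  1.94142504 -0.37188762  0.825991
 -1.03503397]
-55 [0.5, -0.3, 0.2] [-0.09375568  0.75930179  1.04265482  1.73315977 -0.73355694  1.09325387
  0.2324446 ]
-55 [0.5, -0.32, 0.034] [ 0.28618494  0.81550978  0.38471441  1.81806707 -0.50058689  0.60568565
  0.01963465]
125 [np.float64(0.45969458177116196), np.float64(0.20105542737612125), 0.2] [-0.31434651  0.43112906 -0.2158176   1.92588891  0.12540083  0.79735859
  1.58287632]
125 [0.5, -0.3, 0.2] [ 0.39293877  0.54122765  0.15362888  1.71953079 -0.10174536  0.88858982
  2.77083155]
125 [0.5, -0.32, 0.034] [ 0.84001423  0.83106031 -0.51896751  1.80105874  0.62301238  0.67882345
  2.14426305]
```

```bash
python3 - <<'E'
from h import *
r.move_to(np.array([.46,.201,.18]),rot(-50))
s=r.sense();p,d=r.capture("wrist");cv2.imwrite("pics/w1.png",p[:,:,::-1]);np.savez("w1.npz",pos=s["eef_pos"],R=s["orientation"],d=d)
print(s["time"],s["eef_pos"],s["orientation"].round(3),s["wrist_force"],s["joints"])
E
```

```text
1.75 [0.45989717 0.20241299 0.17992679] [[ 0.645 -0.764 -0.   ]
 [-0.764 -0.645  0.001]
 [-0.001 -0.    -1.   ]] [ 0.42786929 -0.71728513  0.97238352] [-0.85443055  0.50938088  0.56349546  1.96216339 -0.38222808  0.77547602
 -0.94073217]
```

View pics/w1.png

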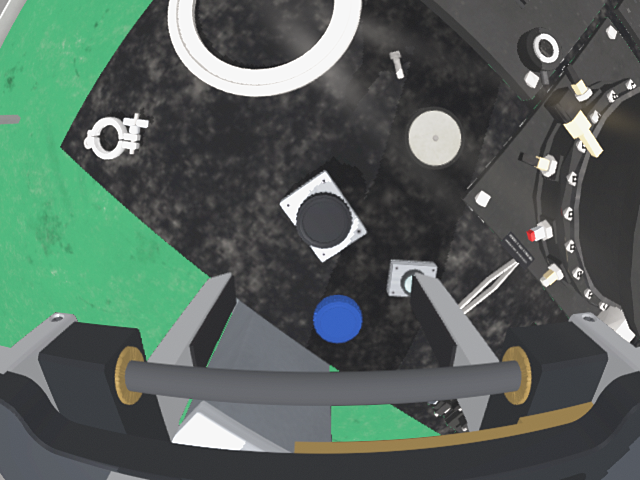

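```bash
python3 - <<'E'
from h import *
p=cv2.imread("pics/w1.png");z=np.load("w1.npz");pos,R=z["pos"],z["R"]
a=cv2.resize(p[160:275,265:385],None,fx=5,fy=5,interpolation=cv2.INTER_CUBIC)
g=cv2.cvtColor(p,cv2.COLOR_BGR2GRAY)
m=np.zeros_like(g);sub=(g[160:275,265:385]>100).astype(np.uint8)*255
n,l,st,ce=cv2.connectedComponentsWithStats(sub)
i=1+np.argmax(st[1:,4]);m[160:275,265:385]=(l==i)*255
ys,xs=np.nonzero(m)
hull=cv2.convexHull(np.c_[xs,ys].astype(np.int32))
# top face and walls: world projection at z=.022
W=np.array([wray(u,v,.022,pos,R)[:2] for u,v in hull[:,0]])
rc=cv2.minAreaRect((W*1000).astype(np.float32));print("rect",rc, cv2.boxPoints(rc).round(1).tolist())
# cap: dark pixels inside hull
hm=np.zeros_like(g);cv2.fillConvexPoly(hm,hull,255)
cv2.drawContours(a,[(hull-[265,160])*5+2],-1,(0,0,255),1)
cv2.imwrite("pics/w1c.png",a)
# probing depth
d=z["d"]
print(d[218,323])
E
```

```text
rect ((461.8453063964844, 203.6544189453125), (72.34905242919922, 53.80278778076172), 74.80210876464844) [[426.3999938964844, 175.8000030517578], [478.29998779296875, 161.6999969482422], [497.29998779296875, 231.5], [445.3999938964844, 245.60000610351562]]
0.3278307
```

View pics/w1c.png

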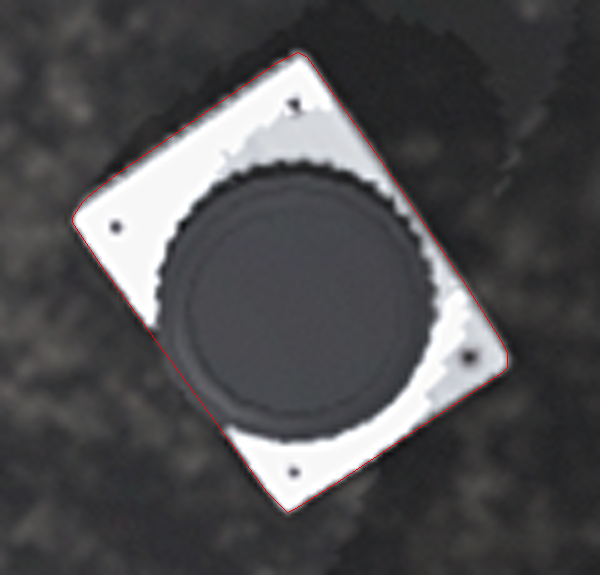

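```bash
python3 - <<'E'
from h import *
z=np.load("w1.npz");pos,R=z["pos"],z["R"]
for u,v in [(309,298),(296,302),(300,300)]:
  print(wray(265+(u-2)/5,160+(v-2)/5,.040,pos,R), wray(265+(u-2)/5,160+(v-2)/5,.022,pos,R))
for u,v in[(294,104),(116,227),(293,472),(469,357)]: print(wray(265+(u-2)/5,160+(v-2)/5,.022,pos,R)) 
E
```

```text
[0.46533171 0.20282542 0.04      ] [0.46227397 0.20002698 0.022     ]
[0.4633021  0.20410884 0.04      ] [0.46012988 0.2013828  0.022     ]
[0.46403306 0.2038036  0.04      ] [0.46090207 0.20106034 0.022     ]
[0.48823222 0.22557864 0.022     ]
[0.449598   0.23606167 0.022     ]
[0.43431259 0.18033321 0.022     ]
[0.47304043 0.16967485 0.022     ]
```

```bash
python3 - <<'E'
from h import *
R=rot(-60);c=np.array([.462,.203,0])
r.move_to(c+[0,0,.10],R);r.movel(c+[0,0,.026],R,feed=.1);r.dwell(.2)
print(r.sense()["eef_pos"],r.sense()["wrist_force"])
r.grasp(10);s=r.sense();print(s["gripper_width"],s["eef_pos"])
r.movel(c+[0,0,.10],R,feed=.08);r.dwell(.3)
s=r.sense();print(s["gripper_width"],s["eef_pos"],s["time"],s["orientation"].round(3))
for n in("wrist","side"):
  p,d=r.capture(n);cv2.imwrite(f"pics/{n}2.png",p[:,:,::-1])
E
```

```text
[0.46239368 0.20325126 0.02654769] [-0.324053    0.19275961  1.11410281]
0.5365437544341285 [0.46201173 0.20298865 0.02598602]
0.5407422113342285 [0.46186026 0.20284621 0.09971614] 5.4333 [[ 0.5   -0.866 -0.001]
 [-0.866 -0.5   -0.   ]
 [ 0.     0.001 -1.   ]]
```

View pics/wrist2.png

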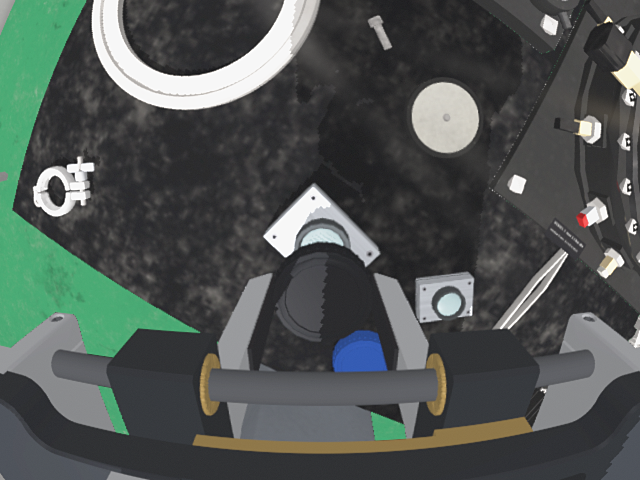

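View pics/side2.png

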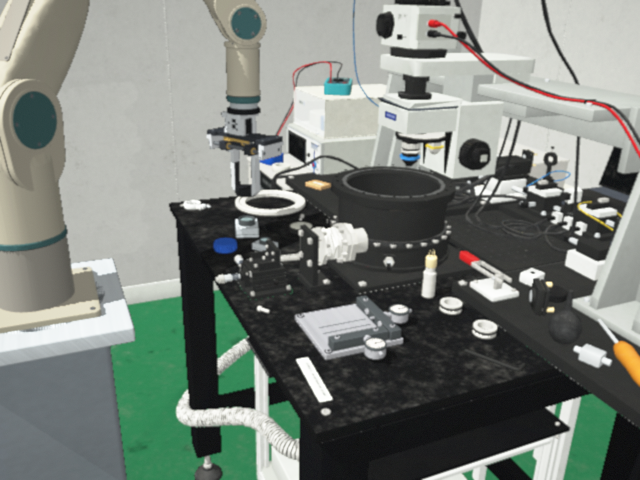

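```bash
python3 - <<'E'
from h import *
R=rot(-60);c=np.array([.484,.284,0])
r.movel(c+[0,0,.10],R,feed=.1);r.movel(c+[0,0,.02],R,feed=.08);r.movel(c+[0,0,.0045],R,feed=.03);r.dwell(.2)
s=r.sense();print(s["eef_pos"],s["wrist_force"])
r.open_gripper();r.dwell(.2)
r.movel(c+[0,0,.15],R,feed=.12);r.dwell(.3)
c=np.array([.46,.22,.18]);r.movel(c,R,feed=.15);r.dwell(.3)
s=r.sense();p,d=r.capture("wrist");cv2.imwrite("pics/w3.png",p[:,:,::-1]);np.savez("w3.npz",pos=s["eef_pos"],R=s["orientation"],d=d)
print(s["time"],s["eef_pos"])
E
```

```text
[0.48406097 0.28402557 0.00453445] [-0.24122448  0.14761627 -0.222273  ]
12.175 [0.45996072 0.22050828 0.17957494]
```

View pics/w3.png

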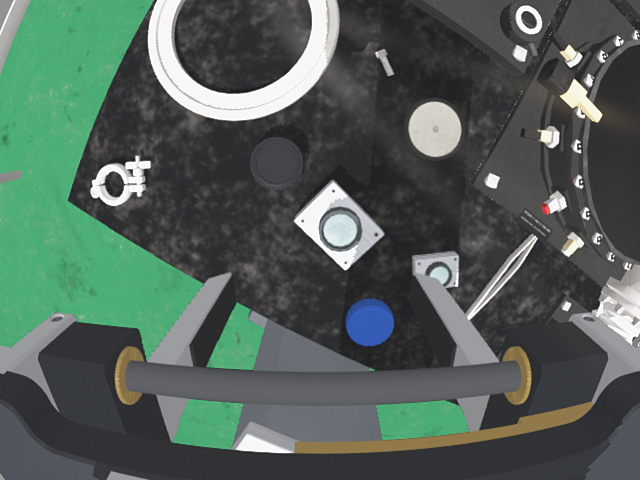

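```bash
python3 - <<'E'
from h import *
p=cv2.imread("pics/w3.png");z=np.load("w3.npz");pos,R=z["pos"],z["R"]
x0,y0=285,170;g=cv2.cvtColor(p,cv2.COLOR_BGR2GRAY)[y0:280,x0:395]
n,l,st,ce=cv2.connectedComponentsWithStats((g>100).astype(np.uint8));i=1+np.argmax(st[1:,4]);ys,xs=np.nonzero(l==i)
hull=cv2.convexHull(np.c_[xs,ys].astype(np.int32))
W=np.array([wray(u+x0,v+y0,.022,pos,R)[:2] for u,v in hull[:,0]]);print(cv2.minAreaRect((W*1000).astype(np.float32)))
print("cap",wray(276,162,.018,pos,R))
a=cv2.resize(p[y0:280,x0:395],None,fx=5,fy=5,interpolation=cv2.INTER_CUBIC);cv2.imwrite("pics/w3c.png",a)
E
```

```text
((461.8399963378906, 203.92489624023438), (71.95854949951172, 54.01384353637695), 75.26910400390625)
cap [0.48490602 0.28410338 0.018     ]
```

View pics/w3c.png

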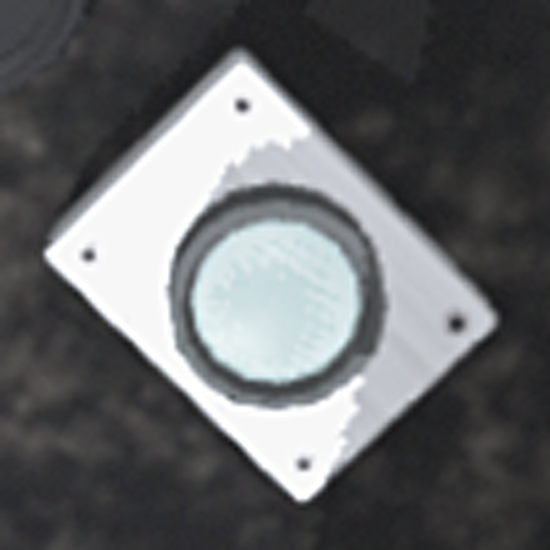

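```bash
python3 - <<'E'
from h import *
R=rot(-60);c=np.array([.4617,.2035,0])
r.movel(c+[0,0,.06],R,feed=.15);r.movel(c+[0,0,.0248],R,feed=.06);r.dwell(.2)
print(r.sense()["eef_pos"],r.sense()["wrist_force"])
r.grasp(50);r.dwell(.2);s=r.sense();print(s["gripper_width"],s["eef_pos"],s["wrist_force"])
r.movel(c+[0,0,.06],R,feed=.08);r.movel(c+[0,0,.24],R,feed=.2)
R2=rot(-46.5)
r.movel(np.array([.46,-.29,.24]),R2,feed=.2);r.dwell(.3)
s=r.sense();p,d=r.capture("wrist");cv2.imwrite("pics/w4.png",p[:,:,::-1]);np.savez("w4.npz",pos=s["eef_pos"],R=s["orientation"],d=d)
print(s["gripper_width"],s["time"],s["eef_pos"],s["wrist_force"],s["joints"])
E
```

```text
[0.46196239 0.20358449 0.02508521] [-0.47084869  0.79188134  0.4452076 ]
0.4129076135337689 [0.46170277 0.20346963 0.0247926 ] [ 0.6900251  -0.28843302 -0.35746376]
0.41565311935790755 19.775 [ 0.46005936 -0.28980995  0.24000921] [-0.54474235 -0.3138963  -2.72295911] [ 0.09728224  0.49920009  0.62624602  1.78407444 -0.34702076  0.9704925
  0.05337609]
```

View pics/w4.png

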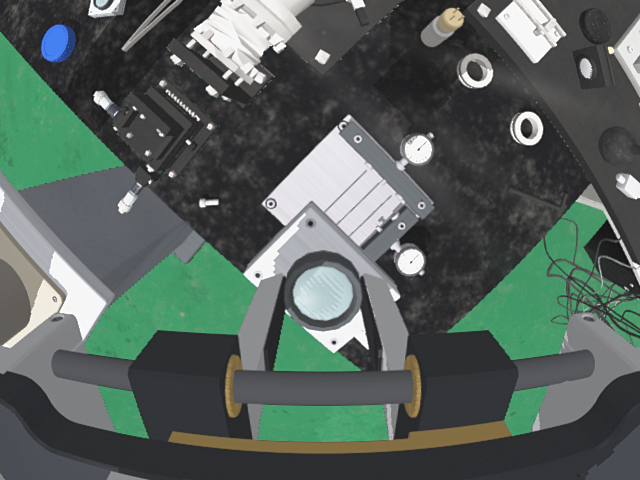

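```bash
python3 - <<'E'
from h import *
p=cv2.imread("pics/w4.png")
cv2.imwrite("pics/w4a.png",cv2.resize(p[100:250,250:450],None,fx=4,fy=4,interpolation=cv2.INTER_CUBIC))
cv2.imwrite("pics/w4b.png",cv2.resize(p[195:365,230:410],None,fx=3.5,fy=3.5,interpolation=cv2.INTER_CUBIC))
E
```

```text
(no output)
```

View pics/w4a.png

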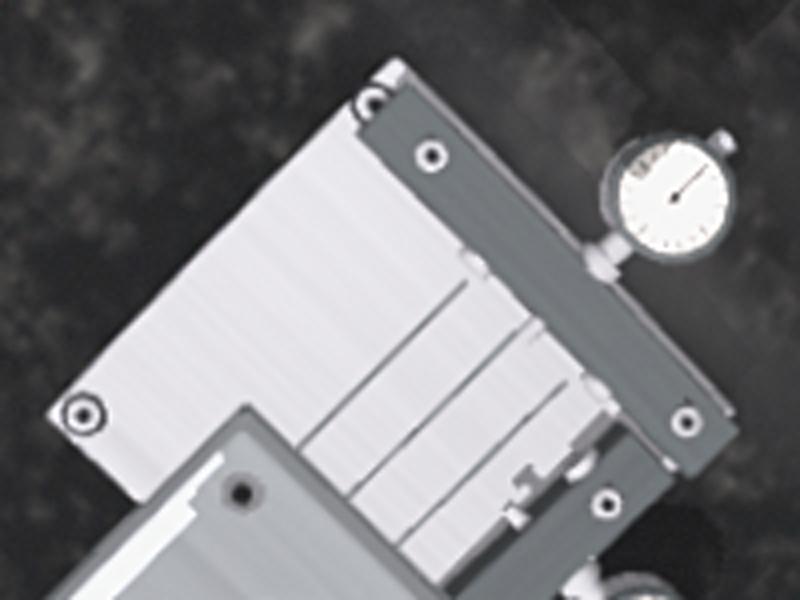

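View pics/w4b.png

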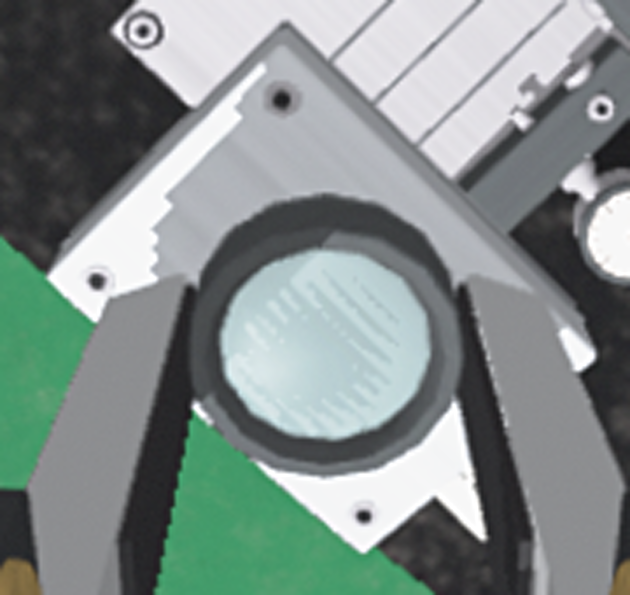

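```bash
python3 - <<'E'
from h import *
z=np.load("w4.npz");pos,R=z["pos"],z["R"]
A=lambda u,v,h:wray(250+(u-1.5)/4,100+(v-1.5)/4,h,pos,R)
B=lambda u,v,h:wray(230+(u-1.25)/3.5,195+(v-1.25)/3.5,h,pos,R)
P1=A(398,57,.01);P2=A(48,413,.01);P3=A(737,412,.01)
print(P1,P2,np.linalg.norm(P1-P2),"P3",P3,np.linalg.norm(P1-P3))
d=P1-P2;print("yaw x",np.degrees(np.arctan2(d[1],d[0])));d=P1-P3;print("yaw y",np.degrees(np.arctan2(-d[0],d[1])))
# screws
S=[A(432,155,.028),A(687,422,.028),A(607,504,.028)];print(S);d=S[0]-S[1];print(np.degrees(np.arctan2(-d[0],d[1])))
# buttons tops on fence A inner face
# grooves (etched lines on plate z=.01 along x)
for a,b in[((466,282),(300,447)),((530,322),(350,495)),((566,382),(400,546))]:
  a=A(*a,.01);b=A(*b,.01);d=a-b;print("groove",a,b,np.degrees(np.arctan2(d[1],d[0])))
a=A(375,137,.028);b=A(610,398,.028);d=a-b;print("fenceA inner",a,b,np.degrees(np.arctan2(-d[0],d[1])))
h1,h2,h3=B(282,99,.2372),B(97,281,.2372),B(364,515,.2372);print(h1,h2,h3,np.linalg.norm(h1-h2),np.linalg.norm(h2-h3))
d=h1-h2;print(np.degrees(np.arctan2(d[1],d[0])));d=h2-h3;print(np.degrees(np.arctan2(-d[0],d[1])));print("c",(h1+h3)/2)
E
```

```text
[ 0.55330795 -0.2407114   0.01      ] [ 0.41455486 -0.23788525  0.01      ] 0.13878187136022982 P3 [ 0.55090912 -0.37994293  0.01      ] 0.13925220039965677
yaw x -1.1668473885525703
yaw y -0.9870532999934503
[array([ 0.53925   , -0.26477175,  0.028     ]), array([ 0.5373543 , -0.36534305,  0.028     ]), array([ 0.50567708, -0.36576573,  0.028     ])]
-1.079859261790299
groove [ 0.5216551  -0.29736249  0.01      ] [ 0.45614579 -0.29636621  0.01      ] -0.8712989603677629
groove [ 0.5262662  -0.31810456  0.01      ] [ 0.45584005 -0.3162035   0.01      ] -1.546249745119353
groove [ 0.52148387 -0.33755093  0.01      ] [ 0.45492808 -0.33703139  0.01      ] -0.4472471918570288
fenceA inner [ 0.53227305 -0.2508147   0.028     ] [ 0.52672122 -0.34495613  0.028     ] -3.375014350020448
[ 0.48040337 -0.26178663  0.2372    ] [ 0.4403106  -0.26063739  0.2372    ] [ 0.43873014 -0.31857387  0.2372    ] 0.04010923132594844 0.05795803648434506
-1.641906970453069
-1.5625939158160846
c [ 0.45956675 -0.29018025  0.2372    ]
```

```bash
python3 - <<'E'
from h import *
R=rot(-46.0);c=np.array([.4885,-.3065,0])
r.movel(c+[0,0,.10],R,feed=.15);r.movel(c+[0,0,.042],R,feed=.08);r.dwell(.3)
s=r.sense();print(s["time"],s["eef_pos"],s["wrist_force"]);f0=s["wrist_force"]
for z in np.arange(.037,.0330,-.0005):
    r.movel(c+[0,0,z],R,feed=.02);r.dwell(.1);s=r.sense();print(round(z,4),s["eef_pos"].round(4),(s["wrist_force"]-f0).round(2))
    if s["wrist_force"][2]-f0[2]>4:break
print(s["time"])
for n in("wrist","side"):
  p,d=r.capture(n);cv2.imwrite(f"pics/{n}5.png",p[:,:,::-1])
np.savez("w5.npz",pos=s["eef_pos"],R=s["orientation"],f0=f0)
E
```

```text
22.1083 [ 0.48877639 -0.30655189  0.0423706 ] [ 0.21812714 -0.51182052 -1.53473753]
0.037 [ 0.4885 -0.3065  0.037 ] [-0.93 -0.12 -0.05]
0.0365 [ 0.4885 -0.3065  0.0365] [ 0.2   0.09 -1.18]
0.036 [ 0.4885 -0.3065  0.036 ] [-0.1  -0.03 -0.76]
0.0355 [ 0.4885 -0.3065  0.0355] [-0.4   0.28  0.64]
0.035 [ 0.4885 -0.3065  0.035 ] [-0.87  0.88 -0.08]
0.0345 [ 0.4886 -0.3066  0.0348] [0.17 0.94 4.83]
24.3583
```

View pics/wrist5.png

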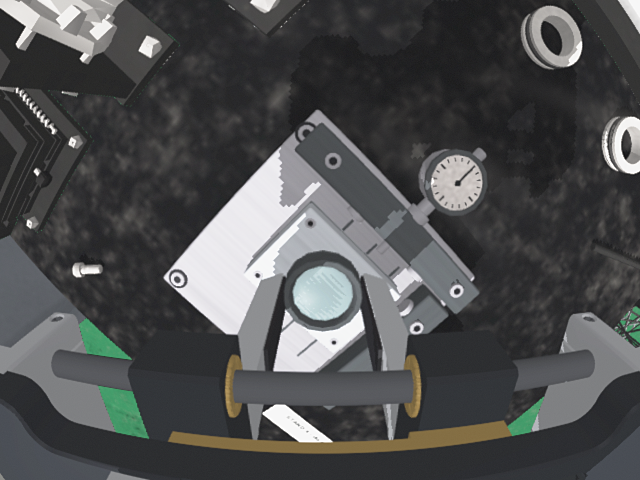

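View pics/side5.png

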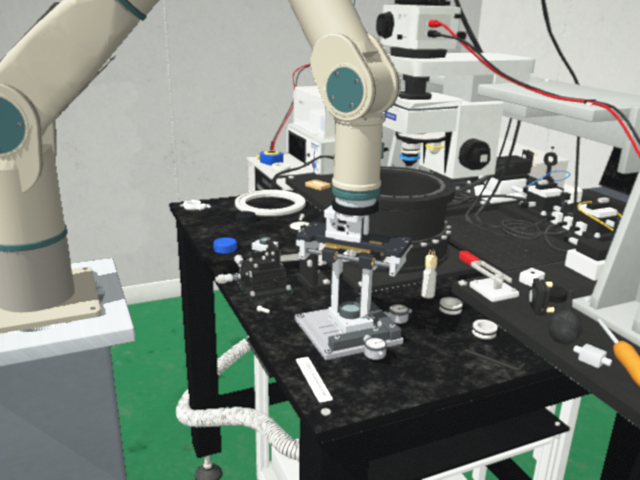

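```bash
python3 - <<'E'
from h import *
R=rot(-46.0);f0=np.load("w5.npz")["f0"]
def F():
    f=[]
    for _ in range(6): r.dwell(.02);f.append(r.sense()["wrist_force"])
    return np.mean(f,0)-f0
t=np.array([.4885,-.3065,.0347]);r.movel(t,R,feed=.02);r.dwell(.1);print(F().round(2))
t=np.array([.4935,-.3115,.0347]);r.movel(t,R,feed=.02)
T=14
for k in range(60):
    f=F();fx,fy=-f[0],f[1]
    s=r.sense();print(k,(t*1e3).round(2),(s["eef_pos"]*1e3).round(2),f.round(2),round(s["time"],1))
    if max(fx,fy)>22 or s["time"]>50 or (fx>T-1.5 and fy>T-1.5):break
    st=lambda q:0 if q>T-1.5 else (.0006 if q<6 else .00025)
    t=t+[st(fx),-st(fy),0]
    if t[0]>.5050 or t[1]<-.3230:print("limit");break
    r.movel(t,R,feed=.02)
np.save("t.npy",t)
E
```

```text
[-0.74  1.36  5.2 ]
0 [ 493.5 -311.5   34.7] [ 493.79 -311.69   34.82] [-0.46  0.97  5.77] 25.5
1 [ 494.1 -312.1   34.7] [ 493.95 -311.87   34.8 ] [-1.6   1.73  6.72] 25.9
2 [ 494.7 -312.7   34.7] [ 494.45 -312.39   34.79] [-1.55  1.89  7.26] 26.2
3 [ 495.3 -313.3   34.7] [ 494.87 -312.82   34.8 ] [-1.93  2.59  7.98] 26.6
4 [ 495.9 -313.9   34.7] [ 495.19 -313.07   34.78] [-2.59  2.91  8.68] 26.9
5 [ 496.5 -314.5   34.7] [ 495.66 -313.42   34.79] [-2.7   3.34  9.33] 27.3
6 [ 497.1 -315.1   34.7] [ 495.82 -313.51   34.82] [-3.87  4.1  11.01] 27.6
7 [ 497.7 -315.7   34.7] [ 496.2  -313.88   34.83] [-4.27  4.97 11.78] 28.0
8 [ 498.3 -316.3   34.7] [ 496.67 -314.32   34.82] [-4.6   5.18 12.23] 28.3
9 [ 498.9 -316.9   34.7] [ 497.12 -314.78   34.83] [-4.77  5.15 12.68] 28.7
10 [ 499.5 -317.5   34.7] [ 497.57 -315.2    34.83] [-5.3   5.69 13.04] 29.0
11 [ 500.1 -318.1   34.7] [ 498.07 -315.68   34.84] [-5.55  5.86 13.74] 29.4
12 [ 500.7 -318.7   34.7] [ 498.54 -316.13   34.84] [-5.49  6.2  13.89] 29.7
13 [ 501.3  -318.95   34.7 ] [ 498.9  -316.44   34.84] [-5.71  6.45 14.26] 30.1
14 [ 501.
[... 348 characters left out ...]
16.8    34.9 ] [-7.89  8.29 17.92] 31.8
19 [ 503.15 -320.8    34.7 ] [ 499.62 -316.81   34.92] [-8.52  8.88 18.35] 32.2
20 [ 503.4  -321.05   34.7 ] [ 499.59 -316.84   34.91] [-8.94  9.17 19.61] 32.5
21 [ 503.65 -321.3    34.7 ] [ 499.63 -316.8    34.93] [-9.81  9.77 20.05] 32.9
22 [ 503.9  -321.55   34.7 ] [ 499.64 -316.81   34.91] [-10.21   9.86  20.3 ] 33.2
23 [ 504.15 -321.8    34.7 ] [ 499.63 -316.81   34.93] [-10.24  10.48  21.73] 33.6
24 [ 504.4  -322.05   34.7 ] [ 499.66 -316.8    34.91] [-10.65  11.03  22.41] 33.9
25 [ 504.65 -322.3    34.7 ] [ 499.66 -316.81   34.92] [-11.34  11.53  23.18] 34.3
26 [ 504.9  -322.55   34.7 ] [ 499.71 -316.84   34.96] [-11.93  12.11  23.75] 34.6
limit
```

```bash
python3 - <<'E'
from h import *
R=rot(-46.0);f0=np.load("w5.npz")["f0"]
def F():
    f=[]
    for _ in range(6): r.dwell(.02);f.append(r.sense()["wrist_force"])
    return np.mean(f,0)-f0
t=np.load("t.npy")
for dz in(.0004,.0004,.0004):
    t=t+[0.0002,-.0002,dz];r.movel(t,R,feed=.02);r.dwell(.1);f=F();s=r.sense();print((t*1e3).round(2),(s["eef_pos"]*1e3).round(2),f.round(2),s["time"])
    if f[2]<10:break
np.save("t.npy",t)
print(s["orientation"].round(4).tolist(),s["gripper_width"])
for n in("wrist","side","top"):
  p,d=r.capture(n);cv2.imwrite(f"pics/{n}6.png",p[:,:,::-1])
np.savez("w6.npz",pos=s["eef_pos"],R=s["orientation"])
p=cv2.imread("pics/wrist6.png");cv2.imwrite("pics/w6c.png",cv2.resize(p[90:370,160:500],None,fx=2.3,fy=2.1,interpolation=cv2.INTER_CUBIC))
p=cv2.imread("pics/side6.png");cv2.imwrite("pics/s6c.png",cv2.resize(p[270:370,280:430],None,fx=5,fy=5,interpolation=cv2.INTER_CUBIC))
E
```

```text
[ 505.35 -323.     35.1 ] [ 499.74 -316.83   34.99] [-11.89  11.78  22.29] 35.0583
[ 505.55 -323.2    35.5 ] [ 499.76 -316.88   35.05] [-12.26  11.75  19.87] 35.5083
[ 505.75 -323.4    35.9 ] [ 499.8  -316.86   35.11] [-11.73  11.9   17.54] 35.9583
[[0.695, -0.7189, -0.0108], [-0.7188, -0.6951, 0.0129], [-0.0168, -0.0012, -0.9999]] 0.41417603129464287
```

View pics/w6c.png

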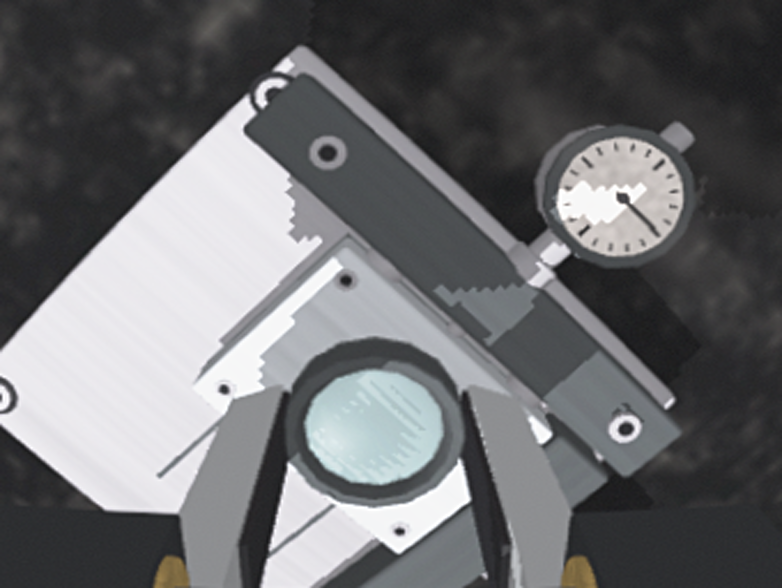

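View pics/s6c.png

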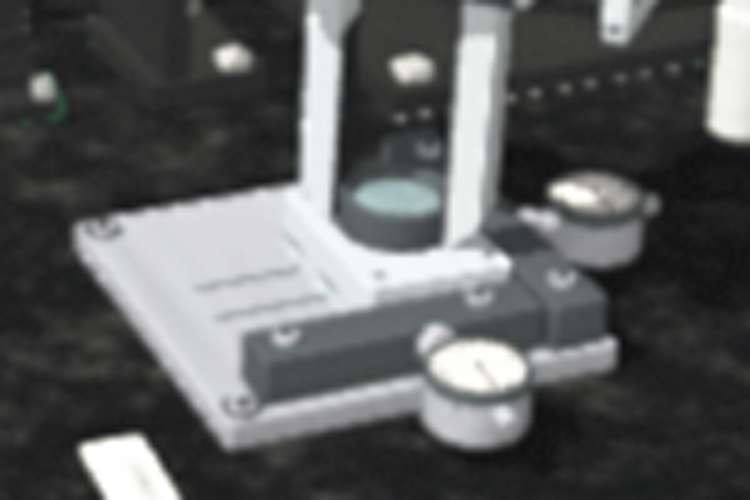

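View pics/top6.png

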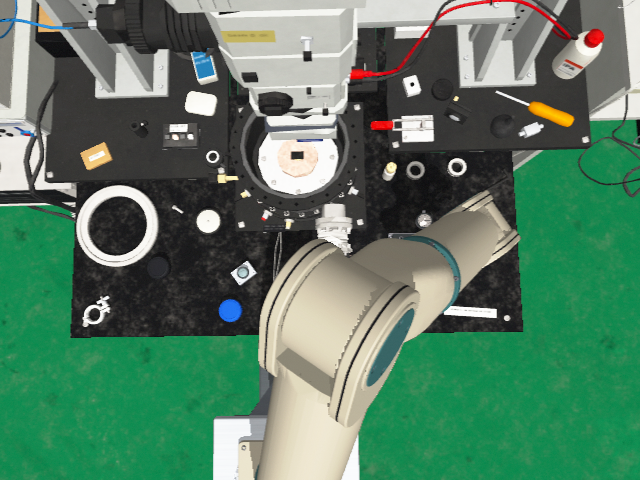

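```bash
python3 - <<'E'
from h import *
R=rot(-46.0);f0=np.load("w5.npz")["f0"];Ra=np.load("w6.npz")["R"]
def F():
    f=[]
    for _ in range(6): r.dwell(.02);f.append(r.sense()["wrist_force"])
    return np.mean(f,0)-f0
z=np.load("w6.npz");B=lambda u,v,h:wray(160+(u-.65)/2.3,90+(v-.55)/2.1,h,z["pos"],z["R"])
h1,h2,h3=B(345,280,.032),B(224,389,.032),B(400,530,.032);c=(h1+h3)/2;print("cell",c,"sizes",np.linalg.norm(h1-h2),np.linalg.norm(h2-h3))
d=h1-h2;print(np.degrees(np.arctan2(d[1],d[0])));d=h2-h3;print(np.degrees(np.arctan2(-d[0],d[1])))
P1=B(302,46,.01);print("nest origin from corner",P1-[.0713,.0686,.01])
t=np.load("t.npy")
ax=np.cross(Ra[:,2],[0,0,-1.]);print("tilt",np.degrees(np.linalg.norm(ax)))
for k in(.5,1,1.5):
    Rc=cv2.Rodrigues(ax*k)[0]@R
    r.movel(t,Rc,feed=.02);r.dwell(.2);f=F();s=r.sense();print(k,(s["eef_pos"]*1e3).round(2),f.round(2),s["orientation"][:,2].round(4),s["time"])
    if max(-f[0],f[1])>20:break
np.savez("t2.npz",t=t,R=Rc)
E
```

```text
cell [ 0.49899069 -0.31726482  0.032     ] sizes 0.040283783632643476 0.05814013019417762
-0.9674612327720297
-0.7843303139525248
nest origin from corner [ 4.81669478e-01 -3.09532921e-01  8.67361738e-18]
tilt 0.9663863900627582
0.5 [ 499.72 -316.87   34.92] [-11.41  11.44  16.82] [-0.0056  0.0064 -1.    ] 36.6583
1 [ 499.66 -316.93   34.78] [-11.21  10.97  16.39] [-3.e-04 -1.e-04 -1.e+00] 37.2083
1.5 [ 499.63 -316.9    34.76] [-9.95  9.97 16.53] [ 0.005  -0.0063 -1.    ] 37.7583
```

```bash
python3 - <<'E'
from h import *
R=rot(-46.0);f0=np.load("w5.npz")["f0"];Ra=np.load("w6.npz")["R"];ax=np.cross(Ra[:,2],[0,0,-1.])
def F():
    f=[]
    for _ in range(8): r.dwell(.02);f.append(r.sense()["wrist_force"])
    return np.mean(f,0)-f0
t=np.load("t.npy")
for k in range(12):
    kk=min(1.+.05*k,1.4)
    Rc=cv2.Rodrigues(ax*kk)[0]@R
    f=F();st=lambda q:.0005 if q<15 else 0
    if k and min(-f[0],f[1])>14.5:break
    t=t+[st(-f[0]),-st(f[1]),.00025 if f[2]>9 else 0]
    r.movel(t,Rc,feed=.02);r.dwell(.15);s=r.sense();print((t*1e3).round(2),(s["eef_pos"]*1e3).round(2),F().round(2),s["orientation"][:,2].round(4),round(s["time"],1))
r.dwell(1);s=r.sense();print(s["eef_pos"],F(),s["dq"].round(4),s["gripper_width"],s["time"])
p,d=r.capture("wrist");cv2.imwrite("pics/w7.png",p[:,:,::-1]);np.savez("w7.npz",pos=s["eef_pos"],R=s["orientation"])
p=cv2.imread("pics/w7.png");cv2.imwrite("pics/w7c.png",cv2.resize(p[90:370,160:500],None,fx=2.3,fy=2.1,interpolation=cv2.INTER_CUBIC))
E
```

```text
[ 506.25 -323.9    36.15] [ 499.65 -316.89   34.75] [-11.48  11.41  15.67] [-1.4e-03  9.0e-04 -1.0e+00] 38.3
[ 506.75 -324.4    36.4 ] [ 499.72 -316.93   34.81] [-12.24  11.9   15.43] [-0.0017  0.0011 -1.    ] 39.0
[ 507.25 -324.9    36.65] [ 499.7 -316.9   34.8] [-12.84  12.39  14.87] [-0.0022  0.0014 -1.    ] 39.6
[ 507.75 -325.4    36.9 ] [ 499.72 -316.91   34.81] [-13.46  13.31  14.63] [-0.0026  0.0017 -1.    ] 40.3
[ 508.25 -325.9    37.15] [ 499.73 -316.97   34.86] [-13.96  13.52  14.41] [-0.003  0.002 -1.   ] 41.0
[ 508.75 -326.4    37.4 ] [ 499.76 -316.94   34.85] [-14.37  14.23  14.05] [-0.0034  0.0023 -1.    ] 41.6
[ 509.25 -326.9    37.65] [ 499.76 -316.94   34.87] [-15.11  14.62  13.87] [-0.0038  0.0026 -1.    ] 42.3
[ 0.49978633 -0.31695815  0.03488847] [-15.42058924  14.59505491  13.52805686] [-0.0012  0.0015 -0.0008  0.0001  0.0005 -0.0011  0.0015] 0.4129070436295295 43.5583
```

View pics/w7c.png

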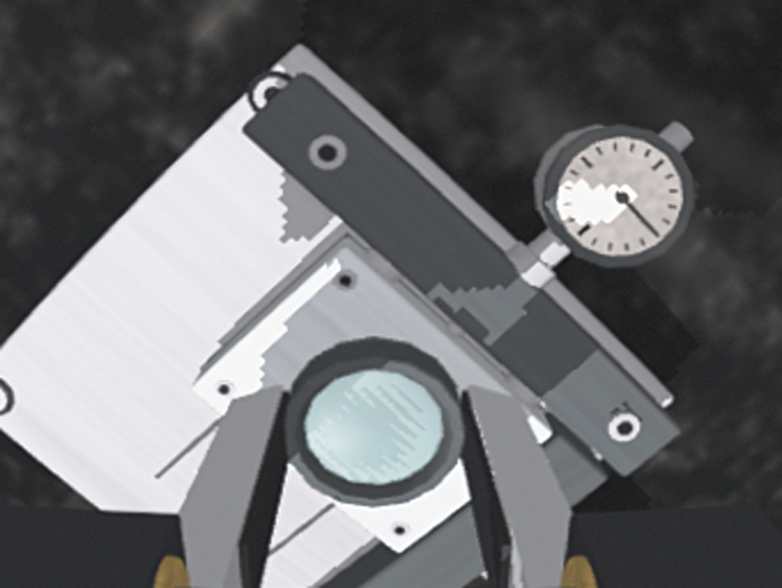

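```bash
python3 - <<'E'
from h import *
r.close_job();s=r.sense();print(s["time"],s["eef_pos"],s["wrist_force"])
E
```

```text
the job is handed in; nothing more can be done
the job is handed in; nothing more can be done
```

I lifted the dust cap straight off the lens cell and set it on bare worktop about 84 mm from the cell. I then carried the cell over the stage and chamber, set it on the plate and pressed it into the corner. I handed the job in at about 43.6 s of the 70 s, still gripping and pressing. The hand-in reports no verdict.

**Last checks**
- **Push:** about 15 N towards each fence and 13–14 N down. Doubling the push moved the tool by less than 0.5 mm, so the cell is against hard stops on both sides.
- **Position:** the cell's centre measured about 0.5–0.7 mm from the estimated seat. It was within about 0.3° of square, measured at about 12 N of push and not repeated at the final push.
- **Tilt:** pushing tipped the tool about 1°. I corrected this, leaving about 0.3°.
- **Gauges:** the needle of dial A clearly turned as the cell went in. The plunger travels cannot be read directly, so I inferred them from the position of the cell.
- **Cap and bystanders:** the cap is flat on the worktop and let go. The window cap, both rings and the feedthrough showed no movement in the overhead picture.

The top camera put the cap about 3–4 mm from where the wrist camera did. I used positions close to the wrist camera's, and the grasps fitted.

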